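Put the sharpening kit away in its fitted tray

ROBOT

A 6-joint arm with a two-finger parallel gripper is mounted at the origin on a cart in front of the work surface, level with it; the furniture and walls round the work are solid. World frame = base frame: x ahead of the robot, y to its left, z up, the work surface at z = 0. Lengths are in mm, angles in rad, forces in N, time in s.
With the tool pointing down it reaches from about 300 to 775 mm from the base axis. Payload 14.6 kg.
Tool frame: the origin (TCP) lies between the finger pads; the fingertips stand ahead of it and the grasp point (between the pads) lies 11 mm behind it (manip.finger_overhang is the z of the fingertips in the tool frame, in mm); z points along the fingers, y is the line along which they close (so a half turn about z gives the same grasp; the last joint's range is limited). The gripper opens to 94 mm and grips with 3 to 60 N. Pads are 16 mm wide; open, the fingers measure 119 mm over their backs; the gripper's body (75 mm by 177 mm) begins 78 mm behind the grasp point.
Start: joints at [-1.349, 0.3, 1.521, -0, 1.321, -0.067], TCP at [156.634, -527.214, 213.446] pointing down, gripper open.
Joint ranges: [-3.03, 3.03], [-0.79, 2.21], [0.23, 2.52], [-1.04, 4.18], [0, 3.07], [-2.55, 2.55]. Speed limits (rad/s): [2.22, 2.22, 2.57, 3.14, 3.14, 3.14].

INTERFACE

Orientations are given as [roll, pitch, yaw] about the fixed x, y, z axes, in that order (R = Rz(yaw) Ry(pitch) Rx(roll)).
In Python, from cell import manip gives the robot as it stands.
- The arm moves only by the tool jog_arm, never from a script. Its argument "series" is a list of rows, each a list of 7 numbers: the shift along the world's x, y, z as a fraction of full scale, then the turn, a rotation vector about the world's x, y, z as a fraction of full scale, then the closure, from 0 (fully open) to 1 (shut). In form: [[dx, dy, dz, wx, wy, wz, fingers], ...]. A call has 1 to 8 rows; each row is the pose to reach, as a shift and turn from the pose commanded when the call began; what a row does not reach only later rows make up. Full scale, the value 1, is 120 mm for a shift and 90 degrees for a turn. A row lasts 1/12 s, in which the tool goes at most 41.7 mm and 7.16 degrees, less where a joint would pass 70% of its speed; a pose out of reach is approached as far as the arm can. A call with a number of a shift or a turn outside -1 to 1 is refused whole. A call with a gripper value outside its range is refused whole. The fingers move at their own pace and stop on an object; "grip_force" is the grip in N (left out, the last holds). Time passes only in rows, so rows that repeat a pose let the fingers close. It gives the time, the measured TCP pose, the force, the opening and the grip force at its end, in the units of the state.
- manip.read_state(): the state, without advancing time (a new reading comes with each control period).
- manip.camera(name): name is "scene" or "top" or "wrist"; returns a dict with "frame" (400x640x3 uint8, red, green, blue), "vfov" (degrees; the focal length in pixels is half the picture's height over the tangent of half this angle, whatever the lens; pixels are square), "cx", "cy" (the principal point, pixels), "R" (3x3) and "t" (3): a world point X has camera coordinates R X + t; the wrist camera has in their place "hand_eye" (4x4, takes a point from camera to tool coordinates, whose origin is the TCP and whose axes are the flange's). Camera axes: x right, y down, z forward; pixel columns grow to the right and rows downward; lengths in mm; the calibration is good to about 2 mm. A picture is of the moment at which its call begins: read the wrist's pose just before it. There is no depth.
- manip.sign_off(): hands the job in; it is judged then, once.
The state is a dict: "clock": time; "joints": joint angles; "qd": joint speeds; "effort": joint torques, N m; "eef_pos": TCP position; "eef_rot": TCP orientation; "wrist_force": force on the tool from outside, world axes, zero at the start; "moment": the same for the moment, N m; "finger_gap": finger opening in mm; "finger_force": force on a finger pad.
Only numpy, scipy, OpenCV 4.12 (cv2) and the standard library are available. Lean on these libraries where they do the work, as an engineer would, in place of code of your own. Each camera call takes 0.05 s, during which the arm holds its last target. There are 200 camera calls.

TASK

Sharpening is done: put the kit back in its fitted wooden tray - the oilstone, the red tin, the round green-lidded wax tin and the amber bottle of honing oil - each one lying flat or standing right down in the felt-lined recess cut to its shape. Keep the oil bottle upright all the way, and leave the cork sanding block and the bench brush where they are.

Things in the scene. Friction and masses are not known exactly. Their poses are not given: they have to be found in the camera images.
- oilstone: Grey stone in a brown wooden base, flat on the bench, 0.55 kg. Origin: centre of underside; z up, long axis y. Base 62 (x) x 190 (y) x 16 mm high (24 mm in the last 20 mm at each end); on it the grey stone, 50 (x) x 150 (y), top at z = 34. Take it across x by the grey stone (50 mm wide, z = 16 to 34 mm), so that the fingertips stay above the base and the recess rim.
- red_tin: Flat red rectangular tin, its lid stays shut, 64 (x) x 99 (y) x 25 mm high, 0.09 kg. Origin: centre of the underside; z up. Take it across x (66 mm over the lid) with the fingertips 10 mm or more above its underside, so that they clear the recess rim.
- wax_tin: Round tin, white below, dark green lid, 69 mm across, 31 mm high, 0.14 kg. Origin: centre of the underside; z up. Take it across its diameter with the fingertips 10 mm or more above its underside, so that they clear the recess rim.
- honing_oil: Small round amber bottle with black dropper cap, standing, 0.07 kg: body 33 mm across up to z = 62 mm, narrower black cap above, top at 102 mm. Origin: centre of the underside; z up. Take it by the body with the fingertips 26 mm or more above its underside. It must stay upright.
- stone_bed: Tray insert with a long recess 198 (x) x 70 (y) mm for the oilstone, whose y axis goes along this x axis, either way round. Insert 288 x 90 x 14 mm; origin: centre of its underside, 5 mm over the bench, under the recess's centre. Recess floor z = 6, rim z = 14 mm, chamfer 3. Fixed. The other inserts stand in a row beside it, 96 mm apart, 106 mm off in y, turned alike; tray lip 17 mm high.
- red_tin_bed: Tray insert, 96 (x) x 122 (y) x 14 mm, with a rectangular felt-floored recess 74 (x) x 108 (y) mm for the red tin, the tin's y axis along y, either way round. Origin: centre of the insert's underside, under the recess's centre; recess floor at z = 6 mm, rim at z = 14 mm, chamfered 3 mm. Fixed.
- wax_bed: Tray insert, 96 (x) x 122 (y) x 14 mm, with a wide round felt-floored recess 78 mm across for the wax tin. Origin: centre of the insert's underside, under the recess's centre; recess floor at z = 6 mm, rim at z = 14 mm, chamfered 3 mm. Fixed.
- oil_bed: Taller tray insert, 96 (x) x 122 (y) x 26 mm, with a narrow round felt-floored well 42 mm across for the oil bottle. Origin: centre of the insert's underside, under the well's centre; well floor at z = 6 mm, rim at z = 26 mm, chamfered 3 mm. Fixed.
- sanding_block: Bystander: cork block wrapped in abrasive paper, 64 x 110 x 29 mm, on the green cutting mat. Origin: centre of the underside. Not part of the kit; leave it alone.
- bench_brush: Bystander: wooden bench brush lying on its side, 60 x 256 x 50 mm, on the green cutting mat. Origin: centre of the underside. Not part of the kit; leave it alone.
Mind the look-alikes: they are no part of the job. Of the things that look like the honing_oil, the larger one is meant.

How it is judged:
By the outcome, as a careful person would: the job done as asked, in the order asked, and still so for the second after the job is handed in, with the robot touching nothing.
It also fails if it takes over 120 s, if anything falls off the work surface, if the arm or the gripper's body presses on something with over 40 N, if the wrist force passes 120 N, or if a joint passes its speed limit or range.

## Working session

There is one attempt and no reset: what is moved stays moved. The work goes in short steps, Python scripts to look and compute and a tool call to move; the robot and the scene stay as the last step left them, time stands still between calls to the robot, and variables do not carry over. Pictures are saved under pics/ and viewed, at most 17 in all, crops included, and the job is handed in when it is done.

Besides the shell and the picture viewer there is one more tool, called as name(argument=value, ...) on one line, values as JSON. jog_arm: Moves the arm, as the interface text tells. Its arguments: {"type":"object","properties":{"series":{"type":"array"},"grip_force":{"type":"number"}},"required":["series"]}

```bash
ls; mkdir -p pics
python3 - <<'E'
from cell import manip
import cv2,numpy as np
s=manip.read_state();print({k:np.round(v,3).tolist() for k,v in s.items()},manip.finger_overhang)
for n in("scene","top","wrist"):
    c=manip.camera(n);cv2.imwrite(f"pics/{n}0.png",c["frame"][:,:,::-1])
    np.savez(f"pics/{n}0.npz",**c)
    print(n,{k:np.round(v,3).tolist() for k,v in c.items() if k!="frame"})
E
```

```text
pics
{'clock': 0.0, 'joints': [-1.349, 0.301, 1.522, 0.0, 1.321, -0.067], 'qd': [0.0, 0.001, 0.0, 0.001, 0.0, -0.0], 'effort': [-0.001, -53.18, -35.274, 0.071, 0.024, -0.0], 'eef_pos': [156.584, -526.982, 212.879], 'eef_rot': [-3.14, -0.0, 0.289], 'wrist_force': [0.517, 0.033, 0.182], 'moment': [0.021, 0.001, -0.04], 'finger_force': 0.0, 'finger_gap': 93.711} 8.0
scene {'vfov': 46.425, 'cx': 316.725, 'cy': 197.294, 'R': [[-0.835, -0.55, 0.023], [-0.283, 0.393, -0.875], [0.472, -0.737, -0.484]], 't': [528.378, 164.579, 1041.868]}
top {'vfov': 57.515, 'cx': 326.544, 'cy': 201.612, 'R': [[0.026, -0.999, 0.033], [-0.993, -0.029, -0.115], [0.116, -0.03, -0.993]], 't': [53.19, 562.823, 1052.289]}
wrist {'vfov': 67.765, 'cx': 312.045, 'cy': 197.517, 'hand_eye': [[-0.002, -0.96, -0.28, 81.412], [1.0, -0.002, -0.0, 0.832], [-0.0, -0.28, 0.96, -171.618], [0.0, 0.0, 0.0, 1.0]]}
```

View pics/top0.png

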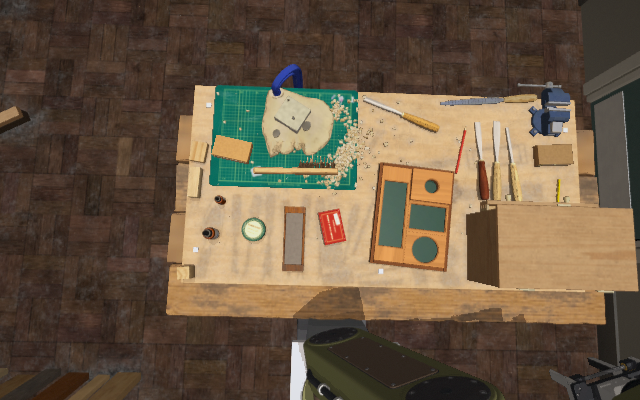

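View pics/scene0.png

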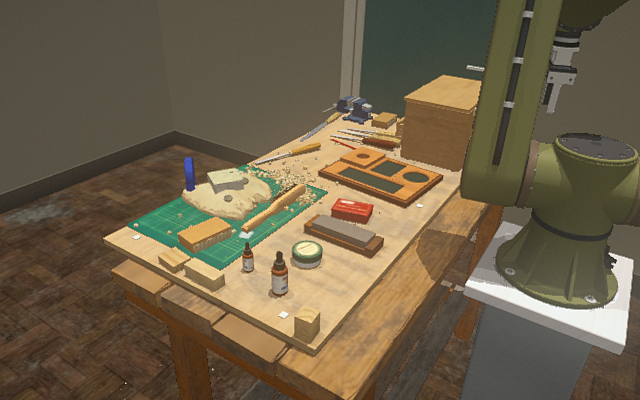

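The top view shows the large amber bottle at about (210,233), its small look-alike at (220,201), the wax tin at (253,229), the oilstone at (293,239), the red tin at (331,227) and the tray at (412,216). Red pencils and chisels lie to the right. The scene view confirms the larger bottle at (279,275) and the small one at (248,258), with a tall box right of the tray. The start pose is off the bench, to the right of that box.

```bash
cat > h.py <<'E'
import numpy as np,cv2
from scipy.spatial.transform import Rotation as Ro
def load(n): return dict(np.load(f"pics/{n}.npz"))
def snap(name,f):
    from cell import manip
    s=manip.read_state(); c=manip.camera(name)
    if name=="wrist":
        T=np.eye(4);T[:3,:3]=Ro.from_euler('xyz',s['eef_rot']).as_matrix();T[:3,3]=s['eef_pos']
        M=np.linalg.inv(T@np.array(c['hand_eye']));c['R']=M[:3,:3];c['t']=M[:3,3]
    np.savez(f"pics/{f}.npz",**c);cv2.imwrite(f"pics/{f}.png",c['frame'][:,:,::-1]);return c
def K(c):
    f=200/np.tan(np.radians(float(c['vfov']))/2);return f,float(c['cx']),float(c['cy'])
def ray(c,uv,z):
    uv=np.atleast_2d(uv).astype(float);f,cx,cy=K(c)
    d=np.c_[(uv[:,0]-cx)/f,(uv[:,1]-cy)/f,np.ones(len(uv))]@c['R'];o=-c['R'].T@c['t']
    return o+d*((z-o[2])/d[:,2])[:,None]
def proj(c,X):
    f,cx,cy=K(c);p=np.atleast_2d(X)@c['R'].T+c['t'];return np.c_[f*p[:,0]/p[:,2]+cx,f*p[:,1]/p[:,2]+cy]
def hsv(c): return cv2.cvtColor(c['frame'],cv2.COLOR_RGB2HSV)
def blobs(m,amin=30):
    cs,_=cv2.findContours(m.astype(np.uint8),cv2.RETR_EXTERNAL,cv2.CHAIN_APPROX_NONE)
    return sorted([k for k in cs if cv2.contourArea(k)>amin],key=cv2.contourArea,reverse=True)
def rect(c,k,z):
    r=cv2.minAreaRect(ray(c,k[:,0,:],z)[:,:2].astype(np.float32));return np.round(np.r_[r[0],r[1],r[2]],1)
E
python3 - <<'E'
from h import *
c=load("top0");H=hsv(c);h,s,v=[H[...,i].astype(int) for i in range(3)]
def win(m,x0,x1,y0,y1):
    w=np.zeros_like(m);w[y0:y1,x0:x1]=m[y0:y1,x0:x1];return w
for n,m,z in [("red",win(((h<6)|(h>174))&(s>150)&(v>90),300,360,195,260),25),("stone",win((s<70)&(v<190)&(v>60),270,315,195,285),34),("base",win((s>-1)&(v<150),275,312,200,280),10),
 ("wax",win((h>45)&(h<95)&(s>40),235,275,205,255),31),("felt",win((h>60)&(h<100)&(s>60)&(v<140),365,460,160,275),11),("blackcap",win((v<60),195,232,190,245),50)]:
    for k in blobs(m,15): print(n,rect(c,k,z),np.round(k[:,0].mean(0)))
print(ray(c,[[470,203],[637,208],[497,290],[640,290]],200)); print(-c['R'].T@c['t'])
im=cv2.resize(c['frame'][150:290,190:470,::-1],None,fx=2.8,fy=2.8,interpolation=cv2.INTER_CUBIC);cv2.imwrite("pics/crop1.png",im)
E
```

```text
red [488.7  51.9  97.   64.   13.3] [332. 227.]
stone [451.4 163.1  47.8 146.5  89.8] [293. 238.]
base [4.507e+02 1.637e+02 1.921e+02 6.400e+01 2.000e-01] [294. 235.]
wax [474.2 282.1  64.6  64.1   2.6] [253. 229.]
felt [ 522.4 -240.5  100.9   68.9   85.3] [424. 217.]
felt [ 619.8 -250.4   28.    34.2   89.7] [431. 186.]
felt [ 423.7 -251.5   30.7   57.    63.1] [430. 251.]
felt [ 425.  -207.3   59.9   22.4    3. ] [417. 250.]
[[ 548.74032771 -290.80584041  200.        ]
 [ 548.57239786 -726.56291035  200.        ]
 [ 333.63351436 -354.2359258   200.        ]
 [ 341.49637734 -718.81832603  200.        ]]
[ 435.93153118  101.18278905 1107.53693061]
```

View pics/crop1.png

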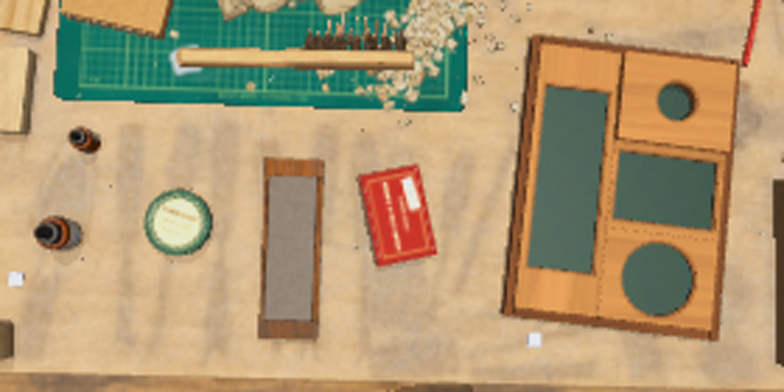

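The crop confirms all of it. The bottle of the pair at crop (57,233) is clearly the larger. The stone recess is at crop (568,178), with the inserts in a row to its right: round wax at the bottom, rectangular red in the middle, oil well at the top. Bed x runs at about -5° from world x. I'm going round the box on the robot side to get a wrist view.

jog_arm(series=[[0.1,1,0.2,0,0,-0.184,0],[0.1,1,0.2,0,0,-0.184,0],[0.1,1,0.2,0,0,-0.184,0],[0.1,1,0.2,0,0,-0.184,0]])

```text
clock: 0.48
eef_pos: [169.1, -403.2, 238.9]
eef_rot: [3.14, -0.001, -0.002]
wrist_force: [-0.3, 0.2, 0.6]
finger_gap: 94.1
finger_force: 0.0
```

jog_arm(series=[[0.3,1,0,0,0,0,0],[0.3,1,0,0,0,0,0],[0.3,1,0,0,0,0,0],[0.3,1,0,0,0,0,0]])

```text
clock: 0.82
eef_pos: [205.6, -283.1, 237.5]
eef_rot: [-3.141, -0.001, 0.003]
wrist_force: [0.1, -0.3, 0.0]
finger_gap: 93.7
finger_force: 0.0
```

jog_arm(series=[[0.8,1,0.2,0,0,0,0],[0.8,1,0.2,0,0,0,0],[0.8,1,0.2,0,0,0,0],[0.8,1,0.2,0,0,0,0]])

```text
clock: 1.15
eef_pos: [301.8, -165.4, 262.1]
eef_rot: [3.141, -0.001, 0.0]
wrist_force: [-0.4, -0.8, 0.8]
finger_gap: 93.7
finger_force: 0.0
```

jog_arm(series=[[0.6,0.9,0,0,0,0,0],[0.6,0.9,0,0,0,0,0],[0.6,0.9,0,0,0,0,0],[0.6,0.9,0,0,0,0,0],[0.6,0.9,0,0,0,0,0],[0.6,0.9,0,0,0,0,0]])

```text
clock: 1.65
eef_pos: [372.5, -59.6, 261.2]
eef_rot: [3.142, 0.001, 0.001]
wrist_force: [-0.2, -0.2, -0.6]
finger_gap: 94.2
finger_force: 0.0
```

Run:
```python
from h import *
snap("wrist","w1")
from cell import manip
s=manip.read_state();print({k:np.round(s[k],3).tolist() for k in("clock","joints","qd","eef_pos","eef_rot")})
```

```text
{'clock': 1.7, 'joints': [-0.257, -0.138, 1.882, -0.0, 1.398, 1.314], 'qd': [-0.021, -0.009, 0.002, 0.004, -0.0, 0.007], 'eef_pos': [372.269, -60.171, 261.32], 'eef_rot': [3.141, 0.0, -0.001]}
```

View pics/w1.png

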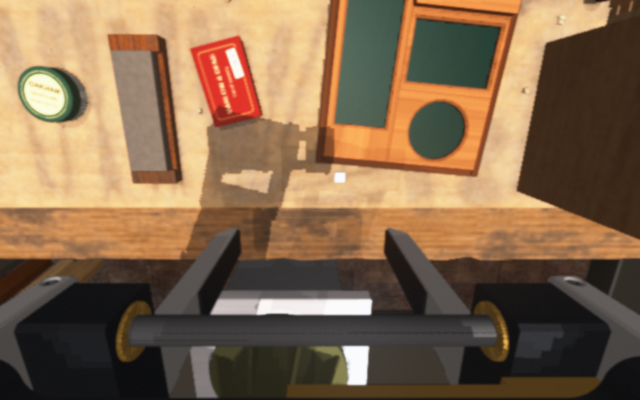

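The wrist view shows the wax tin at (48,94), the oilstone at (147,108), the red tin at (226,80) and the tray at (425,80) with its upper part cut off. The box is on the right, from column 520. I'm moving forward for a full tray view, then one of the kit.

jog_arm(series=[[0.9,-0.5,0.2,0,0,0,0],[0.9,-0.5,0.2,0,0,0,0],[0.9,-0.5,0.2,0,0,0,0],[0.9,-0.5,0.2,0,0,0,0],[0.9,-0.5,0.2,0,0,0,0],[0.9,-0.5,0.2,0,0,0,0],[0.9,-0.5,0.2,0,0,0,0]])

```text
clock: 2.28
eef_pos: [479.5, -119.6, 285.7]
eef_rot: [3.141, -0.0, -0.001]
wrist_force: [-0.1, -0.4, 0.3]
finger_gap: 93.9
finger_force: 0.0
```

```bash
python3 -c "
from h import *
snap('wrist','w2')"
```

jog_arm(series=[[0,1,0,0,0,0,0],[0,1,0,0,0,0,0],[0,1,0,0,0,0,0]])

```text
clock: 2.58
eef_pos: [479.5, 2.3, 286.0]
eef_rot: [-3.141, -0.001, -0.001]
wrist_force: [1.0, 0.8, -0.9]
finger_gap: 93.9
finger_force: 0.0
```

jog_arm(series=[[0,1,0,0,0,0,0],[0,1,0,0,0,0,0],[0,1,0,0,0,0,0]])

```text
clock: 2.83
eef_pos: [479.4, 123.0, 286.3]
eef_rot: [-3.141, -0.002, 0.0]
wrist_force: [0.4, 0.1, 0.5]
finger_gap: 94.1
finger_force: 0.0
```

jog_arm(series=[[0,0.7,-0.2,0,0,0,0],[0,0.7,-0.2,0,0,0,0],[0,0.7,-0.2,0,0,0,0],[0,0.7,-0.2,0,0,0,0],[0,0.7,-0.2,0,0,0,0],[0,0.7,-0.2,0,0,0,0]])

```text
clock: 3.33
eef_pos: [480.7, 203.6, 262.3]
eef_rot: [-3.141, -0.001, -0.001]
wrist_force: [0.5, -0.2, -0.5]
finger_gap: 93.9
finger_force: 0.0
```

Run:
```python
from h import *
snap("wrist","w3")
from cell import manip
s=manip.read_state();print({k:np.round(s[k],3).tolist() for k in("clock","joints","qd","eef_pos","eef_rot")})
a=load("w2")["frame"];b=load("w3")["frame"]
cv2.imwrite("pics/pair.png",np.vstack([a[:290],b[:290]])[:,:,::-1])
```

```text
{'clock': 3.383, 'joints': [0.33, 0.202, 1.529, -0.0, 1.409, 1.903], 'qd': [-0.003, 0.005, -0.002, 0.004, -0.0, 0.004], 'eef_pos': [480.843, 203.505, 262.31], 'eef_rot': [-3.141, -0.001, -0.002]}
```

View pics/pair.png

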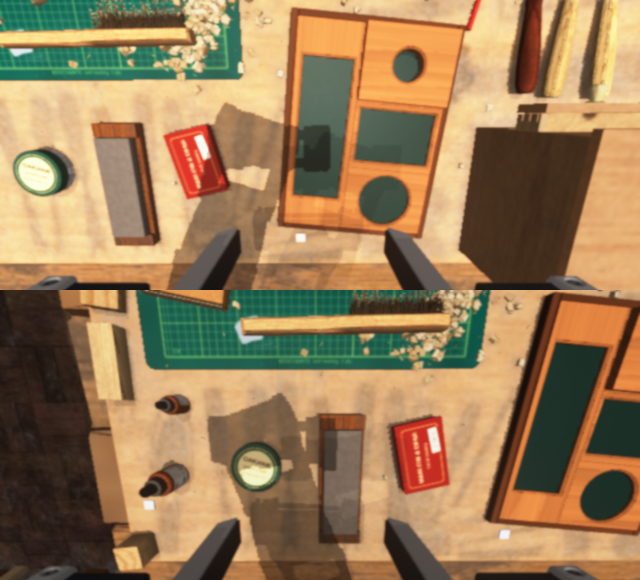

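The upper half shows the tray whole: stone recess (325,127), oil well (408,65), red recess (395,138), wax recess (384,199). The lower half shows the kit: the large bottle with its cap at (152,490), body toward (180,474), the small bottle (172,404), wax tin (256,466), stone (341,479) and red tin (421,455).

```bash
cat >> h.py <<'E'
def win(m,x0,x1,y0,y1):
    w=np.zeros(m.shape,bool);w[y0:y1,x0:x1]=m[y0:y1,x0:x1];return w
E
python3 - <<'E'
from h import *
for n,wins in [("w2",dict(red=(155,235,115,205),stone=(90,165,110,250),wax=(10,75,140,200),felt=(270,470,0,240))),("w3",dict(red=(380,460,120,210),stone=(310,370,120,260),wax=(225,290,145,210)))]:
    c=load(n);H=hsv(c);h,s,v=[H[...,i].astype(int) for i in range(3)]
    M=dict(red=(((h<6)|(h>174))&(s>170)&(v>90),25),stone=((s<60)&(v<150)&(v>50),34),wax=(((h>35)&(h<95)&(s>70)),31),felt=((h>65)&(h<100)&(s>60)&(v<110),11))
    for q,w in wins.items():
        m,z=M[q]
        for k in blobs(win(m,*w),100): print(n,q,rect(c,k,z),np.round(k[:,0].mean(0)))
        if q=="wax" :
            k=max(blobs(win(m,*w),20),key=len);print(" wax ell",cv2.minEnclosingCircle(ray(c,k[:,0],31)[:,:2].astype(np.float32)))
    if n=="w3":
        for nm,m in(("black",(v<45)),("amber",((h<15)&(s>150)&(v<160)))):
          for k in blobs(win(m,130,200,100,225),15): print(nm,k[:,0].min(0),k[:,0].max(0),k[:,0].mean(0),cv2.contourArea(k))
c=load("w3");cv2.imwrite("pics/bot.png",cv2.resize(c['frame'][90:230,110:280,::-1],None,fx=4,fy=4,interpolation=cv2.INTER_CUBIC))
E
```

```text
w2 red [489.2  48.3  97.5  65.3  13.5] [196. 161.]
w2 wax [475.5 277.6  67.6  70.1  57.2] [ 41. 173.]
 wax ell ((475.8818054199219, 275.365234375), 38.03180694580078)
w3 red [489.1  51.   98.8  64.7  13.6] [421. 164.]
w3 wax [474.6 280.6  64.5  66.9  43.6] [256. 176.]
 wax ell ((474.5186767578125, 280.057373046875), 33.8949089050293)
black [141 194] [156 205] [148.5        200.11764706] 103.0
black [154 188] [165 201] [160.44117647 193.14705882] 41.0
black [157 112] [166 117] [161.66666667 114.76190476] 34.5
amber [149 181] [173 205] [162.8        191.49333333] 186.5
amber [165 106] [188 123] [175.62857143 115.74285714] 133.0
```

View pics/bot.png

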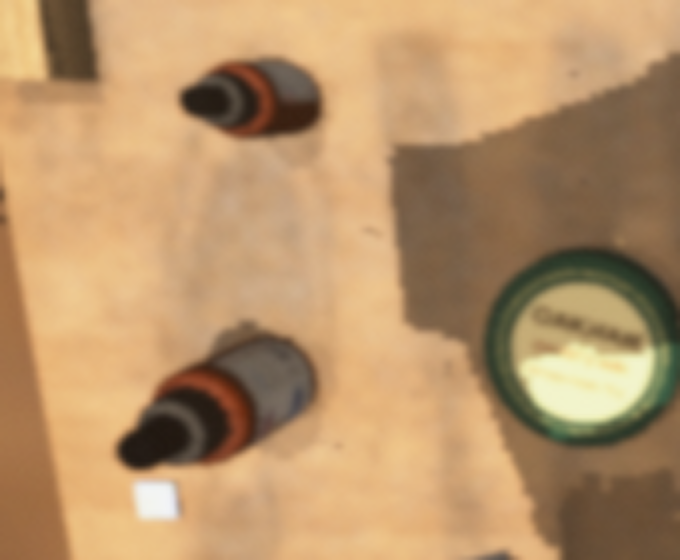

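The crop shows the target: the larger bottle, cap tip at crop (140,448) and base edge at crop (305,375). The small one sits at crop (250,97). Next, fix the stone and felt masks.

Run:
```python
from h import *
c=load("w2");H=hsv(c);h,s,v=[H[...,i].astype(int) for i in range(3)]
for p in [(325,90),(395,130),(384,199),(408,65),(120,180),(384,160)]: print(p,H[p[1],p[0]],end=' ')
d=load("w3");G=hsv(d)
for p in [(340,190),(340,240)]: print(p,G[p[1],p[0]],end=' ')
print()
f=win((h>65)&(h<105)&(s>60)&(v<100),270,470,0,240)
f=cv2.morphologyEx(f.astype(np.uint8),cv2.MORPH_CLOSE,np.ones((3,3)))
for k in blobs(f,100):
    for z in (11,19): print("felt",z,rect(c,k,z),np.round(k[:,0].mean(0)),end=' ')
    print()
# wood tray outline, wood hue vs bench: dark lip
for n,w in(("w2",(90,165,110,250)),("w3",(310,370,120,260))):
    e=load(n);E=hsv(e);s2=E[...,1].astype(int);v2=E[...,2]
    for k in blobs(win((s2<80)&(v2<140),*w),300): print(n,"stone",rect(e,k,34),np.round(k[:,0].mean(0)))
    for k in blobs(win((v2<140),*w),300): print(n,"base",rect(e,k,20),np.round(k[:,0].mean(0)))
```

```text
(325, 90) [ 62  40 115] (395, 130) [63 49 94] (384, 199) [60 47 81] (408, 65) [62 43 94] (120, 180) [ 14  65 162] (384, 160) [60 41 80] (340, 190) [ 14  67 122] (340, 240) [ 14  69 103] 
w2 base [451.2 155.3  67.2 188.2  89.8] [138. 179.]
w3 stone [451.2 162.7  47.5 145.9  89.6] [341. 191.]
w3 base [445.1 168.6  74.9 203.3  89.8] [336. 180.]
```

Run:
```python
from h import *
for n,w in(("w2",(270,470,0,240)),("w3",(480,640,10,245)),("top0",(365,460,160,275))):
    c=load(n);H=hsv(c);h,s,v=[H[...,i].astype(int) for i in range(3)]
    f=win((h>40)&(h<105)&(s>22)&(v<135),*w)
    f=cv2.morphologyEx(f.astype(np.uint8),cv2.MORPH_CLOSE,np.ones((3,3)))
    for k in blobs(f,60):
        print(n,"felt",rect(c,k,11),rect(c,k,19)[:4],np.round(k[:,0].mean(0)))
```

```text
w2 felt [ 533.3 -134.2   66.2  195.1   84.6] [ 533.8 -133.9   65.   191.6] [321. 132.]
w2 felt [ 523.2 -240.6  103.9   70.4   84.6] [ 523.9 -238.4  102.    69.1] [393. 136.]
w2 felt [ 426.9 -231.3   71.9   70.2   89.8] [ 429.3 -229.3   70.6   69. ] [383. 199.]
w2 felt [ 620.3 -251.1   35.3   33.2   45.5] [ 619.2 -248.8   34.7   32.6] [406.  66.]
w3 felt [ 532.8 -137.4   64.4  195.7   84.6] [ 533.4 -131.    63.2  192. ] [558. 126.]
w3 felt [ 523.8 -231.5   76.7   71.    84.6] [ 524.5 -223.3   75.3   69.7] [618. 140.]
w3 felt [ 426.1 -235.    71.8   69.1   14. ] [ 428.6 -226.7   70.4   67.8] [606. 205.]
w3 felt [655.5 -12.8  10.   55.1  90. ] [653.7  -8.7   9.8  54. ] [482.  32.]
top0 felt [ 533.5 -133.5   67.8  194.8   84.6] [ 532.8 -131.7   67.3  193.4] [392. 214.]
top0 felt [ 523.8 -239.1  105.3   71.    84.5] [ 523.2 -236.6  104.5   70.5] [427. 218.]
top0 felt [ 428.7 -229.4   71.7   73.2    1.4] [ 428.7 -227.    71.2   72.7] [424. 249.]
top0 felt [ 619.8 -250.4   34.5   31.4   45.6] [ 618.4 -247.8   34.3   31.1] [430. 186.]
```

All views agree to about 1.5 mm with the given 106/96 mm spacing. Beds, at -5.4°: stone (533.3,-134), red (523.4,-239.5), wax (427.8,-230.5), oil (619,-248.5). The oilstone is at (451.2,162.9) with its long axis on world x. Going to the stone.

jog_arm(series=[[-0.247,-0.338,-0.95,0,0,0,0],[-0.247,-0.338,-0.95,0,0,0,0],[-0.247,-0.338,-0.95,0,0,0,0],[-0.247,-0.338,-0.95,0,0,0,0],[-0.247,-0.338,-0.95,0,0,0,0],[-0.247,-0.338,-0.95,0,0,0,0],[-0.247,-0.338,-0.95,0,0,0,0]])

```text
clock: 3.97
eef_pos: [452.5, 164.6, 149.7]
eef_rot: [-3.141, -0.004, -0.001]
wrist_force: [0.3, -0.1, -0.4]
finger_gap: 94.1
finger_force: 0.0
```

jog_arm(series=[[0,-0.01,-0.3,0,0,0,0],[0,-0.01,-0.6,0,0,0,0],[0,-0.01,-0.8,0,0,0,0],[0,-0.01,-0.95,0,0,0,0],[0,-0.01,-0.95,0,0,0,0],[0,-0.01,-0.95,0,0,0,0]])

```text
clock: 4.47
eef_pos: [451.8, 163.4, 34.4]
eef_rot: [-3.141, -0.001, 0.0]
wrist_force: [-0.3, -0.1, 0.7]
finger_gap: 93.7
finger_force: 0.0
```

Run:
```python
from h import *
from cell import manip
snap("wrist","w4")
P=[np.round(manip.read_state()['eef_pos'],1).tolist()];print(P,manip.read_state()['eef_rot'])
```

```text
[[452.2, 163.5, 35.1]] [-3.14094953e+00 -2.22568723e-03  1.01904666e-05]
```

View pics/w4.png

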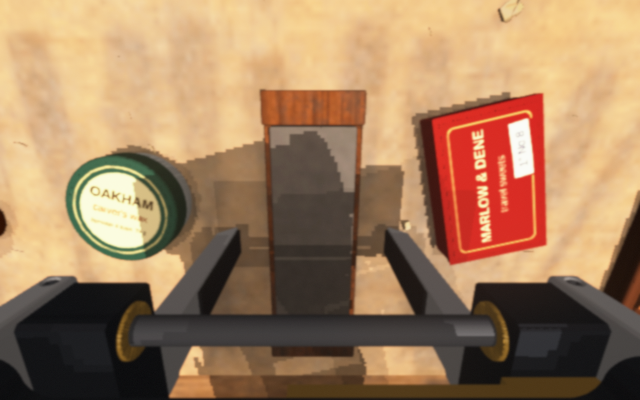

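The stone sits at columns 270–355, centred between the fingers (312), with the wax tin and red tin clear of them. Lower and grip.

jog_arm(series=[[0,0,-0.068,0,0,0,0],[0,0,-0.068,0,0,0,0],[0,0,-0.068,0,0,0,1],[0,0,-0.068,0,0,0,1],[0,0,-0.068,0,0,0,1],[0,0,-0.068,0,0,0,1],[0,0,-0.068,0,0,0,1],[0,0,-0.068,0,0,0,1]], grip_force=40)

```text
clock: 5.18
eef_pos: [451.0, 163.0, 25.4]
eef_rot: [-3.142, -0.0, -0.0]
wrist_force: [0.8, 0.1, 0.7]
finger_gap: 57.3
finger_force: 0.0
```

jog_arm(series=[[0,0,0,0,0,0,1],[0,0,0,0,0,0,1],[0,0,0,0,0,0,1],[0,0,0,0,0,0,1]])

```text
clock: 5.52
eef_pos: [451.0, 163.0, 25.3]
eef_rot: [-3.142, -0.0, -0.0]
wrist_force: [0.2, -0.1, 1.2]
finger_gap: 49.7
finger_force: 40.0
```

jog_arm(series=[[0,0,0.1,0,0,0,1],[0,0,0.3,0,0,0,1],[0,0,0.55,0,0,0,1],[0,0,0.75,0,0,0,1],[0,0,0.75,0,0,0,1]])

```text
clock: 5.93
eef_pos: [452.6, 163.5, 119.0]
eef_rot: [-3.14, -0.006, -0.0]
wrist_force: [0.5, 0.7, -4.7]
finger_gap: 49.5
finger_force: 40.0
```

jog_arm(series=[[0.05,-0.2,0,0,0,0,1],[0.12,-0.45,0,0,0,0,1],[0.2,-0.7,0,0,0,-0.02,1],[0.27,-1,0,0,0,-0.03,1]])

```text
clock: 6.27
eef_pos: [482.9, 42.3, 113.5]
eef_rot: [-3.142, 0.002, -0.048]
wrist_force: [0.9, 0.3, -5.2]
finger_gap: 49.6
finger_force: 40.0
```

jog_arm(series=[[0.07,-0.25,0,0,0,0,1],[0.14,-0.5,0,0,0,-0.01,1],[0.2,-0.75,0,0,0,-0.02,1],[0.28,-1,0,0,0,-0.03,1]])

```text
clock: 6.6
eef_pos: [516.1, -78.4, 113.2]
eef_rot: [-3.141, 0.003, -0.095]
wrist_force: [0.1, 1.3, -4.8]
finger_gap: 49.6
finger_force: 40.0
```

jog_arm(series=[[0.05,-0.2,0,0,0,0,1],[0.1,-0.38,0,0,0,0,1],[0.13,-0.475,0,0,0,0,1],[0.13,-0.475,0,0,0,0,1],[0.13,-0.475,0,0,0,0,1],[0.13,-0.475,0,0,0,0,1],[0.13,-0.475,0,0,0,0,1]])

```text
clock: 7.18
eef_pos: [532.4, -132.8, 115.0]
eef_rot: [-3.141, 0.001, -0.093]
wrist_force: [-0.3, 0.8, -4.0]
finger_gap: 49.5
finger_force: 40.0
```

Run:
```python
from h import *
snap("wrist","w5")
from cell import manip
s=manip.read_state();print(s['eef_pos'],s['eef_rot'],s['finger_gap'],s['wrist_force'])
```

```text
[ 532.4605735  -132.96714861  115.14374729] [-3.14146141e+00  2.49670176e-04 -9.32513540e-02] 49.70929650066798 [-0.12121228  0.21503458 -5.00071765]
```

View pics/w5.png

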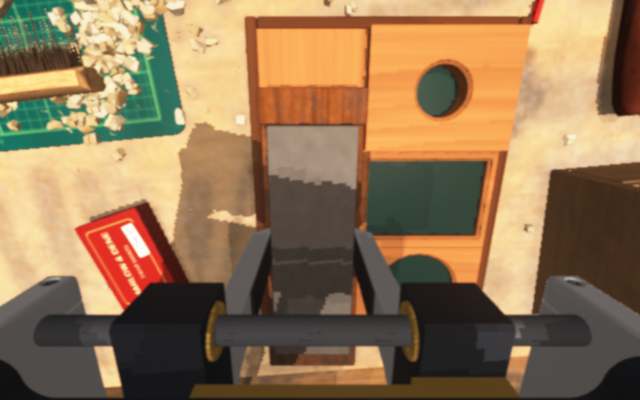

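The stone lines up parallel with its recess. Check the base end's edge (row 88) along the length.

Run:
```python
from h import *
c=load("w5");p=ray(c,[[312,88],[259,88],[366,88]],113.8);q=ray(c,[[312,126]],123.8);print(p,q)
u=np.array([np.cos(-.0933),np.sin(-.0933)]);t=np.array([532.4,-132.9])
print((p[:,:2]-t)@u,(q[:,:2]-t)@u, "expect 95, 75")
# recess lateral at tray
c2=load("w5")
```

```text
[[ 625.52280503 -142.44560324  113.8       ]
 [ 628.26321493 -113.65691782  113.8       ]
 [ 622.73064647 -171.77792122  113.8       ]] [[ 605.91109202 -140.5788521   123.8       ]]
[93.60710032 93.6535022  93.5598222 ] [73.906769] expect 95, 75
```

jog_arm(series=[[0.017,-0.009,-0.1,0,0,0,1],[0.017,-0.009,-0.3,0,0,0,1],[0.017,-0.009,-0.45,0,0,0,1],[0.017,-0.009,-0.55,0,0,0,1],[0.017,-0.009,-0.6,0,0,0,1],[0.017,-0.009,-0.635,0,0,0,1],[0.017,-0.009,-0.635,0,0,0,1],[0.017,-0.009,-0.635,0,0,0,1]])

```text
clock: 7.9
eef_pos: [535.0, -135.1, 39.7]
eef_rot: [3.141, -0.001, -0.094]
wrist_force: [1.5, 0.2, -4.5]
finger_gap: 49.6
finger_force: 40.0
```

jog_arm(series=[[0,0.004,-0.012,0,0,0,1],[0,0.004,-0.024,0,0,0,1],[0,0.004,-0.028,0,0,0,1],[0,0.004,-0.028,0,0,0,1]])

```text
clock: 8.23
eef_pos: [534.9, -134.6, 36.4]
eef_rot: [3.141, -0.001, -0.094]
wrist_force: [-1.9, 1.1, 2.4]
finger_gap: 49.3
finger_force: 40.0
```

jog_arm(series=[[0,0,0,0,0,0,0.2],[0,0,0,0,0,0,0.2],[0,0,0,0,0,0,0],[0,0,0,0,0,0,0],[0,0,0.1,0,0,0,0],[0,0,0.4,0,0,0,0],[0,0,0.8,0,0,0,0],[0,0,1,0,0,0,0]])

```text
clock: 8.9
eef_pos: [534.9, -134.7, 159.7]
eef_rot: [3.141, -0.002, -0.094]
wrist_force: [0.2, -0.7, 1.5]
finger_gap: 93.8
finger_force: 0.0
```

Run:
```python
from h import *
c=snap("wrist","w6")
from cell import manip
s=manip.read_state();print(s['eef_pos'],s['eef_rot'],s['finger_gap'])
```

```text
[ 536.97234775 -135.27429274  165.26638181] [ 3.13936892 -0.01011825 -0.09440828] 94.03737641969074
```

View pics/w6.png

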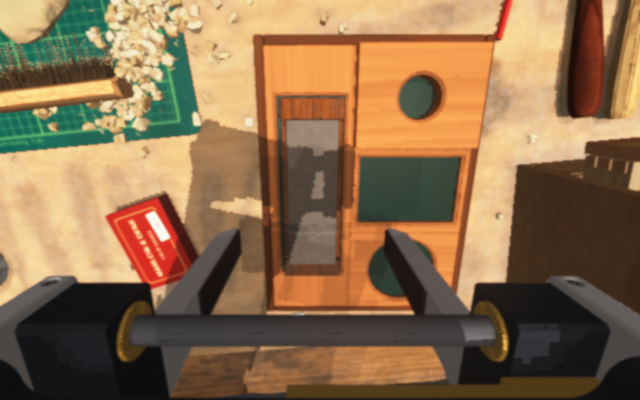

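The stone is down in its recess with an even margin (columns 278–347, rows 95–275). Next, the red tin at (489,51.3), long axis at 13.5°.

jog_arm(series=[[-0.06,0.25,0,0,0,0.04,0],[-0.13,0.55,0,0,0,0.1,0],[-0.2,0.8,0,0,0,0.16,0],[-0.2,0.8,0,0,0,0.21,0]])

```text
clock: 9.28
eef_pos: [509.5, -34.8, 156.5]
eef_rot: [-3.141, -0.0, 0.243]
wrist_force: [0.3, -0.3, 0.0]
finger_gap: 93.8
finger_force: 0.0
```

jog_arm(series=[[-0.18,0.75,-0.4,0,0,0,0],[-0.18,0.75,-0.7,0,0,0,0],[-0.18,0.75,-0.85,0,0,0,0],[-0.18,0.75,-0.85,0,0,0,0],[-0.18,0.75,-0.85,0,0,0,0],[-0.18,0.75,-0.85,0,0,0,0]])

```text
clock: 9.78
eef_pos: [489.2, 51.5, 54.3]
eef_rot: [3.142, 0.0, 0.236]
wrist_force: [0.3, -0.9, 0.3]
finger_gap: 94.1
finger_force: 0.0
```

Run:
```python
from h import *
from cell import manip
c=snap("wrist","w7");s=manip.read_state();print(s['eef_pos'],s['eef_rot'])
H=hsv(c);h,sa,v=[H[...,i].astype(int) for i in range(3)]
m=((h<8)|(h>172))&(sa>140)&(v>110)
for k in blobs(m,1500)[:2]: print(rect(c,k,25),k[:,0].min(0),k[:,0].max(0))
```

```text
[489.89952443  51.04231927  55.09798925] [ 3.14121086e+00 -1.52673221e-03  2.35416776e-01]
[510.3  55.   52.8  64.   14.1] [266 162] [359 234]
```

View pics/w7.png

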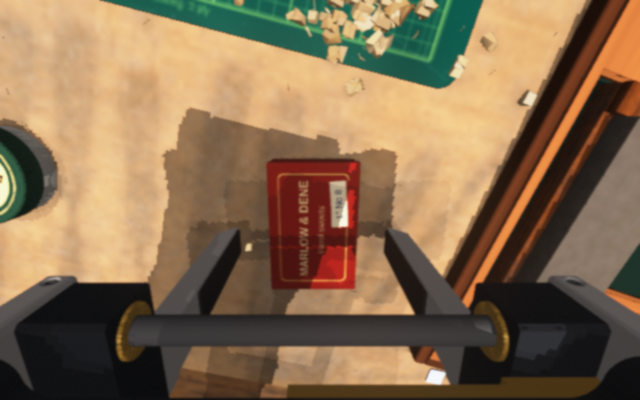

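The tin spans columns 266–357, centred between the fingers and square to them. Lower and grip.

jog_arm(series=[[0,0,-0.15,0,0,0,0],[0,0,-0.25,0,0,0,0],[0,0,-0.28,0,0,0,0],[0,0,-0.28,0,0,0,0.3],[0,0,-0.28,0,0,0,1],[0,0,-0.28,0,0,0,1],[0,0,-0.28,0,0,0,1],[0,0,-0.28,0,0,0,1]], grip_force=15)

```text
clock: 10.5
eef_pos: [489.4, 51.3, 20.8]
eef_rot: [3.141, -0.001, 0.235]
wrist_force: [0.3, -3.2, 3.8]
finger_gap: 64.2
finger_force: 15.1
```

jog_arm(series=[[0,0,0,0,0,0,1],[0,0,0,0,0,0,1],[0,0,0,0,0,0,1]])

```text
clock: 10.75
eef_pos: [489.5, 51.3, 20.8]
eef_rot: [3.141, -0.001, 0.236]
wrist_force: [-1.3, -1.6, 6.6]
finger_gap: 64.5
finger_force: 15.0
```

jog_arm(series=[[0,0,0.1,0,0,0,1],[0,0,0.35,0,0,0.05,1],[0,0,0.6,0,0,0.12,1],[0,0,0.75,0,0,0.19,1],[0,0,0.75,0,0,0.19,1]])

```text
clock: 11.17
eef_pos: [490.6, 51.6, 113.7]
eef_rot: [3.139, -0.005, 0.54]
wrist_force: [0.1, -0.7, -1.3]
finger_gap: 64.5
finger_force: 15.0
```

jog_arm(series=[[0.02,-0.15,0,0,0,0.07,1],[0.05,-0.4,0,0,0,0.14,1],[0.08,-0.65,0,0,0,0.21,1],[0.12,-0.9,0,0,0,0.28,1]])

```text
clock: 11.5
eef_pos: [502.8, -57.5, 109.0]
eef_rot: [-3.14, 0.001, 0.977]
wrist_force: [1.0, -0.1, -1.3]
finger_gap: 64.5
finger_force: 15.0
```

jog_arm(series=[[0.02,-0.2,0,0,0,0.07,1],[0.05,-0.4,0,0,0,0.14,1],[0.08,-0.6,0,0,0,0.21,1],[0.11,-0.8,0,0,0,0.28,1],[0.12,-0.8,0,0,0,0.32,1]])

```text
clock: 11.92
eef_pos: [517.5, -155.7, 108.7]
eef_rot: [-3.14, 0.0, 1.477]
wrist_force: [0.0, -0.2, -1.1]
finger_gap: 64.4
finger_force: 15.0
```

jog_arm(series=[[0.02,-0.2,0,0,0,0,1],[0.03,-0.45,0,0,0,0,1],[0.04,-0.65,0,0,0,0,1],[0.04,-0.72,0,0,0,0,1],[0.04,-0.72,0,0,0,0,1],[0.04,-0.72,0,0,0,0,1],[0.04,-0.72,0,0,0,0,1]])

```text
clock: 12.5
eef_pos: [522.5, -237.8, 109.6]
eef_rot: [-3.141, -0.001, 1.476]
wrist_force: [-0.1, 0.1, -1.1]
finger_gap: 64.3
finger_force: 15.0
```

Run:
```python
from h import *
from cell import manip
c=snap("wrist","w8");s=manip.read_state();print(s['eef_pos'],s['eef_rot'],s['finger_gap'])
```

```text
[ 522.62900513 -237.74456107  109.84480345] [-3.14110599e+00 -3.73793195e-04  1.47675349e+00] 64.59751214758067
```

View pics/w8.png

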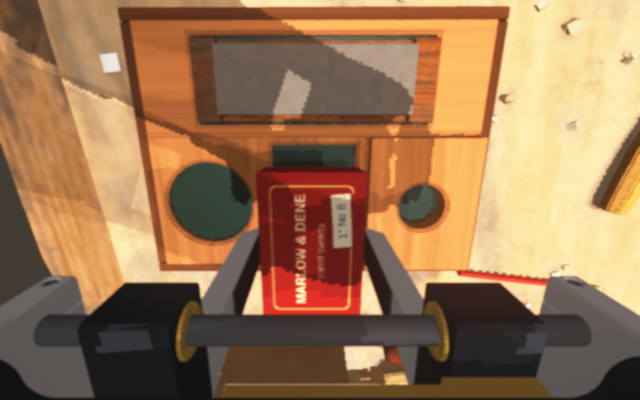

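The tin is square over its recess (red front strip of the recess at rows 147–165, columns 273–357; tin at 259–366, rows 170–316). Check its lengthwise offset in the grasp.

Run:
```python
from h import *
c=load("w8");u=np.array([np.cos(1.4767),np.sin(1.4767)]);w=np.array([u[1],-u[0]]);t=np.array([522.6,-237.7])
for uv,z in [((312,170),114),((312,182),114),((312,170),89),((312,316),114)]: print(uv,z,(ray(c,[uv],z)[0,:2]-t)@u)
for uv,z in [((258,200),114),((368,200),114)]: print(uv,z,(ray(c,[uv],z)[0,:2]-t)@w)
for uv in [((273,147)),((357,147))]: p=ray(c,[uv],19)[0,:2];print(p,(p-[523.4,-239.5])@u,(p-[523.4,-239.5])@w)
print(cv2.cvtColor(c['frame'][160:190,312:313],cv2.COLOR_RGB2HSV)[:,0].tolist())
```

```text
(312, 170) 114 48.26946460088531
(312, 182) 114 41.25823988849117
(312, 170) 89 43.44083121596229
(312, 316) 114 -49.651504012328594
(258, 200) 114 -31.772500406777205
(368, 200) 114 32.7153423640319
[ 493.20485081 -184.32826287] 52.09060705657852 -35.245372303645574
[ 566.27440327 -191.37154386] 51.94391886603819 38.16270480988763
[[42, 34, 37], [35, 45, 34], [35, 48, 32], [30, 32, 32], [30, 41, 31], [19, 60, 34], [5, 119, 47], [3, 180, 65], [2, 192, 73], [2, 196, 74], [2, 196, 78], [2, 204, 90], [1, 205, 117], [2, 210, 142], [1, 210, 152], [1, 210, 153], [1, 208, 153], [1, 210, 153], [1, 210, 153], [1, 210, 154], [1, 209, 156], [1, 211, 156], [1, 208, 157], [2, 207, 159], [5, 199, 172], [11, 180, 198], [14, 171, 210], [10, 184, 187], [4, 200, 159], [1, 207, 143]]
```

jog_arm(series=[[0.01,-0.01,-0.1,0,0,0,1],[0.01,-0.01,-0.3,0,0,0,1],[0.01,-0.01,-0.45,0,0,0,1],[0.01,-0.01,-0.55,0,0,0,1],[0.01,-0.01,-0.6,0,0,0,1],[0.01,-0.01,-0.62,0,0,0,1],[0.01,-0.01,-0.62,0,0,0,1],[0.01,-0.01,-0.62,0,0,0,1]])

```text
clock: 13.22
eef_pos: [524.3, -240.3, 36.5]
eef_rot: [3.14, 0.0, 1.476]
wrist_force: [-0.5, 0.1, -1.6]
finger_gap: 64.0
finger_force: 15.0
```

jog_arm(series=[[0,0.008,-0.015,0,0,0,1],[0,0.008,-0.03,0,0,0,1],[0,0.008,-0.038,0,0,0,1],[0,0.008,-0.038,0,0,0,1]])

```text
clock: 13.55
eef_pos: [524.0, -239.3, 31.8]
eef_rot: [3.141, 0.0, 1.476]
wrist_force: [-2.1, 1.5, 4.4]
finger_gap: 64.5
finger_force: 15.0
```

jog_arm(series=[[0,0,0,0,0,0,0.2],[0,0,0,0,0,0,0.1],[0,0,0,0,0,0,0],[0,0,0,0,0,0,0],[0,0,0.1,0,0,0,0],[0,0,0.4,0,0,0,0],[0,0,0.8,0,0,0,0],[0,0,1,0,0,0,0]])

```text
clock: 14.22
eef_pos: [524.1, -239.4, 154.2]
eef_rot: [3.14, 0.001, 1.476]
wrist_force: [1.4, -0.0, 0.7]
finger_gap: 94.3
finger_force: 0.0
```

Run:
```python
from h import *
from cell import manip
c=snap("wrist","w9");s=manip.read_state();print(s['eef_pos'],s['eef_rot'],s['finger_gap'])
```

```text
[ 526.01941497 -240.36291533  159.9644975 ] [3.1324215  0.00384115 1.47632542] 94.16443315962518
```

View pics/w9.png

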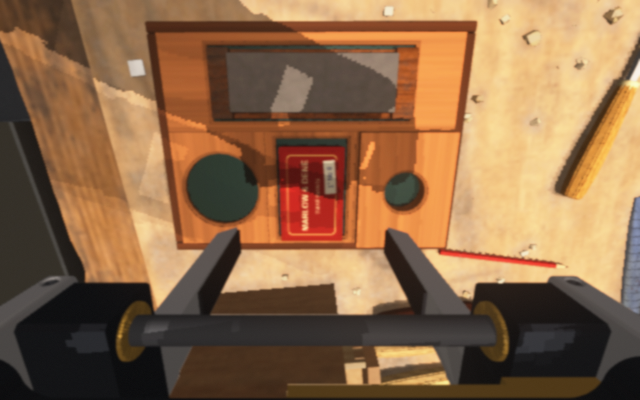

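The red tin lies fully inside its recess (columns 277–347, rows 140–241). On to the wax tin near (474.6,280.4), fingers along x.

jog_arm(series=[[-0.03,0.35,0,0,0,0,0],[-0.06,0.7,0,0,0,0,0],[-0.1,1,0,0,0,0,0]])

```text
clock: 14.52
eef_pos: [511.4, -117.7, 151.0]
eef_rot: [3.141, -0.0, 1.475]
wrist_force: [0.9, 1.9, -0.0]
finger_gap: 93.8
finger_force: 0.0
```

jog_arm(series=[[-0.03,0.35,0,0,0,0,0],[-0.06,0.7,0,0,0,0,0],[-0.1,1,0,0,0,0,0]])

```text
clock: 14.77
eef_pos: [499.4, 2.9, 151.1]
eef_rot: [3.141, -0.0, 1.476]
wrist_force: [1.9, 0.1, -0.2]
finger_gap: 93.6
finger_force: 0.0
```

jog_arm(series=[[-0.03,0.35,0,0,0,0,0],[-0.06,0.7,0,0,0,0,0],[-0.1,1,0,0,0,0,0]])

```text
clock: 15.02
eef_pos: [487.3, 123.0, 151.2]
eef_rot: [3.141, -0.0, 1.477]
wrist_force: [-0.2, 0.1, -0.4]
finger_gap: 94.0
finger_force: 0.0
```

jog_arm(series=[[-0.03,0.35,0,0,0,0,0],[-0.06,0.7,0,0,0,0,0],[-0.1,0.85,0,0,0,0,0],[-0.1,0.85,0,0,0,0,0],[-0.1,0.85,0,0,0,0,0],[-0.1,0.85,0,0,0,0,0]])

```text
clock: 15.52
eef_pos: [475.9, 222.2, 151.0]
eef_rot: [-3.141, 0.0, 1.476]
wrist_force: [0.1, 0.2, -0.2]
finger_gap: 94.0
finger_force: 0.0
```

Run:
```python
from h import *
from cell import manip
c=snap("wrist","w10");s=manip.read_state();print(s['clock'],s['eef_pos'],s['eef_rot'])
print("expect wax",proj(c,[474.6,280.4,31]))
H=hsv(c);h,sa,v=[H[...,i].astype(int) for i in range(3)]
for k in blobs((h>35)&(h<95)&(sa>60),150): print("g",rect(c,k,31),cv2.minEnclosingCircle(ray(c,k[:,0],31)[:,:2].astype(np.float32)),k[:,0].min(0),k[:,0].max(0))
for nm,m in(("black",v<45),("amber",(h<15)&(sa>150)&(v<170))):
    for k in blobs(win(m,100,639,0,225),30): print(nm,k[:,0].min(0),k[:,0].max(0),np.round(k[:,0].mean(0)),cv2.contourArea(k))
```

```text
15.5667 [476.07789086 221.8760329  151.05082242] [3.14158167e+00 1.50400050e-04 1.47537119e+00]
expect wax [[304.97193433 135.57328051]]
g [691.2 236.1 294.  195.2  90. ] ((669.616455078125, 243.45816040039062), 158.67819213867188) [428   0] [639 294]
g [473.7 281.9  65.9  65.6  84.5] ((473.4945068359375, 281.6180114746094), 33.667213439941406) [270  98] [338 168]
black [386   0] [399   8] [392.   4.] 48.5
amber [100 129] [164 224] [136. 184.] 3608.0
amber [507   0] [576  88] [535.  60.] 382.0
amber [373   0] [406  26] [388.  11.] 359.0
amber [473 110] [483 224] [477. 165.] 265.0
amber [257   0] [279   4] [268.   1.] 53.0
```

View pics/w10.png

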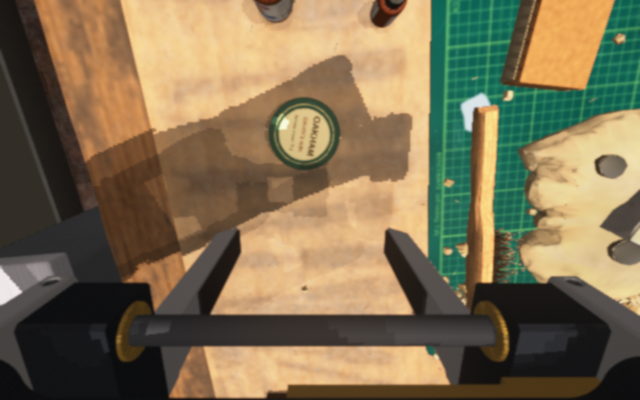

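The wax tin is at (304,133) between the fingers' lines, measured at (473.8,281.5). The two bottles are at the top edge, large at (272,5) and small at (388,11).

jog_arm(series=[[-0.017,0.25,0,0,0,0,0],[-0.017,0.492,-0.2,0,0,0,0],[-0.017,0.492,-0.5,0,0,0,0],[-0.017,0.492,-0.75,0,0,0,0],[-0.017,0.492,-0.75,0,0,0,0],[-0.017,0.492,-0.75,0,0,0,0],[-0.017,0.492,-0.75,0,0,0,0]])

```text
clock: 16.15
eef_pos: [475.0, 281.5, 63.1]
eef_rot: [3.14, -0.001, 1.475]
wrist_force: [0.6, -0.0, 1.6]
finger_gap: 93.4
finger_force: 0.0
```

Run:
```python
from h import *
from cell import manip
c=snap("wrist","w11");s=manip.read_state();print(s['eef_pos'],s['eef_rot'])
H=hsv(c);h,sa,v=[H[...,i].astype(int) for i in range(3)]
for k in blobs(win((h>35)&(h<95)&(sa>60),0,400,0,400),150): print("g",rect(c,k,31),k[:,0].min(0),k[:,0].max(0))
```

```text
[475.09914885 281.71295575  63.45213794] [ 3.13890733e+00 -1.72294900e-03  1.47524869e+00]
g [474.1 283.5  68.3  65.8  61.4] [265 178] [355 266]
```

jog_arm(series=[[-0.005,0.003,-0.15,0,0,0,0],[-0.005,0.003,-0.27,0,0,0,0],[-0.005,0.003,-0.34,0,0,0,0],[-0.005,0.003,-0.34,0,0,0,0],[-0.005,0.003,-0.34,0,0,0,1],[-0.005,0.003,-0.34,0,0,0,1],[-0.005,0.003,-0.34,0,0,0,1],[-0.005,0.003,-0.34,0,0,0,1]], grip_force=15)

```text
clock: 16.87
eef_pos: [473.6, 282.4, 21.2]
eef_rot: [3.141, -0.001, 1.476]
wrist_force: [0.4, 0.4, -0.3]
finger_gap: 70.9
finger_force: 0.0
```

jog_arm(series=[[0,0,0,0,0,0,1],[0,0,0,0,0,0,1],[0,0,0,0,0,0,1]])

```text
clock: 17.12
eef_pos: [473.5, 282.4, 21.0]
eef_rot: [3.141, -0.0, 1.476]
wrist_force: [-1.6, 0.7, 6.0]
finger_gap: 68.7
finger_force: 15.0
```

jog_arm(series=[[0,0,0.1,0,0,0,1],[0,0,0.3,0,0,0,1],[0,0,0.55,0,0,0,1],[0,0,0.75,0,0,0,1],[0,0,0.75,0,0,0,1]])

```text
clock: 17.53
eef_pos: [474.9, 283.1, 115.9]
eef_rot: [3.135, -0.004, 1.476]
wrist_force: [0.7, 0.5, -0.7]
finger_gap: 68.2
finger_force: 15.0
```

jog_arm(series=[[-0.02,-0.2,0,0,0,0,1],[-0.05,-0.5,0,0,0,0,1],[-0.07,-0.75,0,0,0,0,1],[-0.09,-1,0,0,0,0,1]])

```text
clock: 17.87
eef_pos: [461.6, 160.9, 110.2]
eef_rot: [-3.141, 0.0, 1.477]
wrist_force: [0.8, -0.6, -1.8]
finger_gap: 68.1
finger_force: 15.0
```

jog_arm(series=[[-0.03,-0.3,0,0,0,0,1],[-0.06,-0.6,0,0,0,0,1],[-0.09,-0.9,0,0,0,0,1],[-0.1,-1,0,0,0,0,1]])

```text
clock: 18.2
eef_pos: [449.4, 38.9, 110.3]
eef_rot: [-3.141, 0.001, 1.474]
wrist_force: [0.1, 0.6, -0.8]
finger_gap: 68.0
finger_force: 15.0
```

jog_arm(series=[[-0.03,-0.3,0,0,0,0,1],[-0.06,-0.6,0,0,0,0,1],[-0.09,-0.9,0,0,0,0,1],[-0.1,-1,0,0,0,0,1]])

```text
clock: 18.53
eef_pos: [437.6, -81.0, 110.4]
eef_rot: [-3.141, 0.0, 1.474]
wrist_force: [-0.2, 0.3, -2.5]
finger_gap: 68.4
finger_force: 15.0
```

jog_arm(series=[[-0.03,-0.3,0,0,0,0,1],[-0.05,-0.6,0,0,0,0,1],[-0.08,-0.85,0,0,0,0,1],[-0.08,-1,0,0,0,0,1],[-0.08,-1,0,0,0,0,1],[-0.08,-1,0,0,0,0,1]])

```text
clock: 19.03
eef_pos: [428.4, -198.1, 110.1]
eef_rot: [-3.141, -0.0, 1.475]
wrist_force: [0.8, 0.3, -1.2]
finger_gap: 68.2
finger_force: 15.0
```

Run:
```python
from h import *
from cell import manip
c=snap("wrist","w12");s=manip.read_state();print(s['eef_pos'],s['eef_rot'],s['finger_gap'])
H=hsv(c);h,sa,v=[H[...,i].astype(int) for i in range(3)]
zt=s['eef_pos'][2]-21+31
for k in blobs(win((h>35)&(h<105)&(sa>22)&(v<150),0,640,0,330),150): print("tin",rect(c,k,zt),"felt",rect(c,k,11),k[:,0].min(0),k[:,0].max(0))
```

```text
[ 428.49858992 -197.39970215  110.15141056] [-3.14088770e+00 -4.67694467e-04  1.47577297e+00] 68.1534997894844
tin [ 428.1 -196.9   68.6   66.2   44.3] felt [ 422.5 -250.3  115.   110.9   44.3] [256 192] [367 300]
tin [ 503.9 -108.6    1.4  102.7   84.4] felt [ 549.6 -102.4    2.4  172.    84.4] [342  77] [545  80]
tin [ 549.1 -197.6   17.    14.7   84.4] felt [ 625.2 -251.5   28.5   24.7   84.4] [504 219] [531 246]
```

jog_arm(series=[[-0.006,-0.15,0,0,0,0,1],[-0.006,-0.275,0,0,0,0,1],[-0.006,-0.275,-0.15,0,0,0,1],[-0.006,-0.275,-0.35,0,0,0,1],[-0.006,-0.275,-0.5,0,0,0,1],[-0.006,-0.275,-0.6,0,0,0,1],[-0.006,-0.275,-0.615,0,0,0,1],[-0.006,-0.275,-0.615,0,0,0,1]])

```text
clock: 19.75
eef_pos: [428.0, -229.7, 36.3]
eef_rot: [-3.14, -0.001, 1.478]
wrist_force: [-0.4, -0.3, -0.2]
finger_gap: 68.3
finger_force: 15.0
```

jog_arm(series=[[0,0,0,0,0,0,1]])

```text
clock: 19.83
eef_pos: [428.6, -230.4, 37.3]
eef_rot: [3.141, 0.0, 1.477]
wrist_force: [-0.6, -0.4, -1.6]
finger_gap: 68.4
finger_force: 15.0
```

The red tin lies next door, so open only partway before lifting.

jog_arm(series=[[-0.003,0,-0.015,0,0,0,1],[-0.003,0,-0.03,0,0,0,1],[-0.003,0,-0.04,0,0,0,1],[-0.003,0,-0.04,0,0,0,1]])

```text
clock: 20.17
eef_pos: [427.9, -230.9, 32.1]
eef_rot: [3.141, 0.0, 1.476]
wrist_force: [-0.5, 1.0, 0.7]
finger_gap: 68.1
finger_force: 15.0
```

jog_arm(series=[[0,0,0,0,0,0,0.16],[0,0,0,0,0,0,0.16],[0,0,0,0,0,0,0.16],[0,0,0,0,0,0,0.16],[0,0,0.1,0,0,0,0.16],[0,0,0.4,0,0,0,0.16],[0,0,0.8,0,0,0,0],[0,0,1,0,0,0,0]])

```text
clock: 20.83
eef_pos: [427.9, -230.9, 154.6]
eef_rot: [3.14, 0.001, 1.476]
wrist_force: [0.9, 0.5, 0.8]
finger_gap: 88.3
finger_force: 0.0
```

jog_arm(series=[[0.08,0.35,0.1,0,0,0,0],[0.16,0.7,0.2,0,0,0,0],[0.16,1,0.3,0,0,0,0],[0.16,1,0.3,0,0,0,0],[0.16,1,0.3,0,0,0,0],[0.16,1,0.3,0,0,0,0]])

```text
clock: 21.33
eef_pos: [446.9, -111.0, 187.6]
eef_rot: [-3.142, 0.0, 1.477]
wrist_force: [0.5, -0.7, -0.1]
finger_gap: 93.9
finger_force: 0.0
```

Run:
```python
from h import *
from cell import manip
c=snap("top","t2");s=manip.read_state();print(s['eef_pos'],s['finger_gap'])
c=snap("wrist","w13")
H=hsv(c);h,sa,v=[H[...,i].astype(int) for i in range(3)]
for k in blobs(win((h>35)&(h<95)&(sa>50)&(v<200),100,420,100,400),100)[:4]: print("tin@42",rect(c,k,42),"tin@50",rect(c,k,50),k[:,0].min(0),k[:,0].max(0))
```

```text
[ 446.74961161 -111.48844313  187.37892741] 94.07496586924407
tin@42 [ 428.  -229.8   67.5   65.8   82.7] tin@50 [ 428.7 -224.8   65.8   64.1   82.7] [279 258] [334 307]
```

The wax tin is at (428,-229.8) and its size matches a lid height of 42 mm, so it is seated. Now the bottle.

Run:
```python
from h import *
c=load("top0");v=hsv(c)[...,2]
for k in blobs(win(v<60,195,232,190,250),5): print("top black",k[:,0].min(0),k[:,0].max(0),k[:,0].mean(0),cv2.contourArea(k))
w=load("w3")
print(ray(w,[[145,202]],100),ray(w,[[180,180]],10),ray(c,[[207.5,233]],100))
```

```text
top black [203 231] [208 234] [205.5        232.71428571] 14.0
[[460.37446584 398.82466334 100.        ]] [[466.32681192 395.340277    10.        ]] [[457.4368987  393.29165723 100.        ]]
```

jog_arm(series=[[0,0.35,0,0,0,0,0],[0,0.7,0,0,0,0,0],[0,1,0,0,0,0,0]])

```text
clock: 21.68
eef_pos: [446.6, 9.5, 187.2]
eef_rot: [-3.141, -0.0, 1.473]
wrist_force: [0.3, -0.2, -0.3]
finger_gap: 93.7
finger_force: 0.0
```

jog_arm(series=[[0,0.35,0,0,0,0,0],[0,0.7,0,0,0,0,0],[0,1,0,0,0,0,0]])

```text
clock: 21.93
eef_pos: [446.8, 130.3, 187.4]
eef_rot: [-3.141, 0.0, 1.475]
wrist_force: [0.2, -0.6, -0.4]
finger_gap: 93.7
finger_force: 0.0
```

jog_arm(series=[[0,0.35,0,0,0,0,0],[0,0.7,0,0,0,0,0],[0,1,0,0,0,0,0]])

```text
clock: 22.18
eef_pos: [447.0, 250.5, 187.2]
eef_rot: [-3.141, 0.0, 1.475]
wrist_force: [-0.4, -0.1, 0.3]
finger_gap: 94.5
finger_force: 0.0
```

jog_arm(series=[[0,0.25,0,0,0,0,0],[0,0.3,0,0,0,0,0],[0,0.3,0,0,0,0,0],[0,0.3,0,0,0,0,0],[0,0.3,0,0,0,0,0]])

```text
clock: 22.6
eef_pos: [447.3, 283.7, 187.5]
eef_rot: [-3.141, 0.0, 1.475]
wrist_force: [0.1, 0.3, 0.2]
finger_gap: 94.0
finger_force: 0.0
```

Run:
```python
from h import *
from cell import manip
c=snap("wrist","w14");s=manip.read_state();print(s['eef_pos'],s['eef_rot'])
H=hsv(c);h,sa,v=[H[...,i].astype(int) for i in range(3)]
print("pred cap, base",proj(c,[[443,378,102],[443,378,0]]), "cam",-c['R'].T@c['t'])
for nm,m in(("black",v<50),("amber",(h<15)&(sa>150)&(v<170))):
    for k in blobs(win(m,200,450,0,225),20): print(nm,k[:,0].min(0),k[:,0].max(0),np.round(k[:,0].mean(0)),cv2.contourArea(k))
```

```text
[447.36533572 283.71038692 187.70293741] [-3.14147481e+00  2.43751159e-04  1.47439136e+00]
pred cap, base [[295.62108316  94.4828725 ]
 [300.40365496  99.10533094]] cam [455.31546543 364.10157706 359.08699134]
black [305  54] [318  72] [311.  64.] 180.5
black [414  72] [426  82] [420.  77.] 79.5
amber [295  49] [328  86] [311.  68.] 924.5
amber [395  67] [420  92] [407.  82.] 192.0
amber [202 209] [209 224] [206. 217.] 30.5
amber [200 200] [206 213] [202. 206.] 23.5
```

Run:
```python
from h import *
c=load("w14")
print("cap",ray(c,[[311,62]],100),"far edge@58",ray(c,[[311.5,49]],58),"near@0",ray(c,[[311.5,86.5]],0),"L,R@58",ray(c,[[294.5,66],[328.5,66]],58))
cv2.imwrite("pics/bot2.png",cv2.resize(c['frame'][20:120,260:450,::-1],None,fx=4,fy=4,interpolation=cv2.INTER_CUBIC))
```

```text
cap [[457.92875932 401.33830718 100.        ]] far edge@58 [[459.89426546 418.26639173  58.        ]] near@0 [[456.98291293 390.25851328   0.        ]] L,R@58 [[442.69414376 405.46525506  58.        ]
 [474.26060219 402.36337728  58.        ]]
```

jog_arm(series=[[0.03,0.35,0,0,0,0,0],[0.06,0.7,-0.1,0,0,0,0],[0.092,0.97,-0.2,0,0,0,0],[0.092,0.97,-0.3,0,0,0,0],[0.092,0.97,-0.3,0,0,0,0],[0.092,0.97,-0.3,0,0,0,0],[0.092,0.97,-0.3,0,0,0,0]])

```text
clock: 23.23
eef_pos: [458.6, 400.4, 152.8]
eef_rot: [3.141, -0.001, 1.475]
wrist_force: [0.5, 0.9, 0.1]
finger_gap: 94.2
finger_force: 0.0
```

Run:
```python
from h import *
from cell import manip
c=snap("wrist","w15");s=manip.read_state();print(s['eef_pos'],s['eef_rot'])
a=load("w14")['frame'][10:140,230:460];b=c['frame'][100:340,170:570]
A=cv2.resize(a,(530,300),interpolation=cv2.INTER_CUBIC);B=cv2.resize(b,(500,300))
im=np.zeros((600,530,3),np.uint8);im[:300]=A;im[300:,:500]=B
cv2.imwrite("pics/bot3.png",im[:,:,::-1])
H=hsv(c);h,sa,v=[H[...,i].astype(int) for i in range(3)]
print(proj(c,[[458.3,401,102],[458.3,401,62],[458.3,401,0]]))
for nm,m in(("black",v<50),("amber",(h<15)&(sa>150)&(v<170))):
    for k in blobs(win(m,245,385,100,320),20): print(nm,k[:,0].min(0),k[:,0].max(0),np.round(k[:,0].mean(0)),cv2.contourArea(k))
```

```text
[458.66213181 400.51101571 153.10747384] [ 3.14043090e+00 -1.01220524e-03  1.47469005e+00]
[[311.61273316 216.15710093]
 [311.65425734 201.42849681]
 [311.69974295 185.29477612]]
black [299 188] [323 216] [312. 201.] 480.5
black [245 316] [265 319] [255. 318.] 31.0
amber [295 175] [327 205] [312. 190.] 270.0
```

View pics/bot3.png

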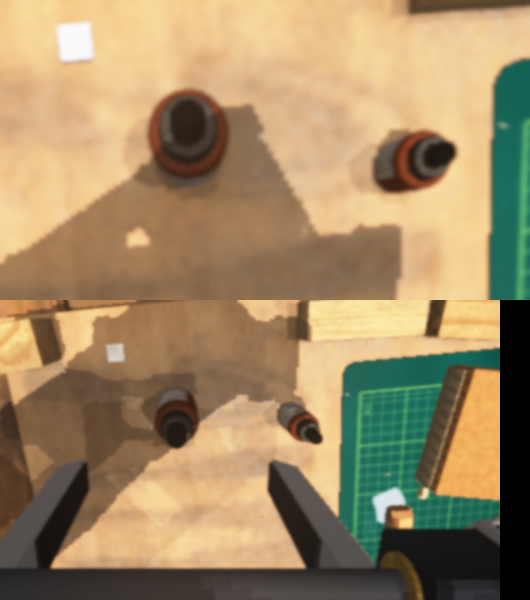

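The target bottle is centred on the fingers' midline (312); the small one is at least 20 mm outside them. Descend over the body.

jog_arm(series=[[0,0.004,-0.2,0,0,0,0],[0,0.004,-0.45,0,0,0,0],[0,0.004,-0.65,0,0,0,0],[0,0.004,-0.8,0,0,0,0],[0,0.004,-0.9,0,0,0,0],[0,0.004,-0.94,0,0,0,0],[0,0.004,-0.94,0,0,0,0],[0,0.004,-0.94,0,0,0,0]])

```text
clock: 23.95
eef_pos: [458.6, 402.3, 40.3]
eef_rot: [3.14, -0.001, 1.476]
wrist_force: [-0.3, -0.2, 0.8]
finger_gap: 93.9
finger_force: 0.0
```

Run:
```python
from h import *
from cell import manip
c=snap("wrist","w16");s=manip.read_state();print(s['eef_pos'],s['eef_rot'],s['wrist_force'])
H=hsv(c);h,sa,v=[H[...,i].astype(int) for i in range(3)]
print(proj(c,[[458.3,401,102],[458.3,401,62],[458.3,401+16.5,62],[458.3,401+16.5,0]]))
for nm,m in(("black",v<50),("amber",(h<15)&(sa>150)&(v<170))):
    for k in blobs(win(m,245,385,100,310),20): print(nm,k[:,0].min(0),k[:,0].max(0),np.round(k[:,0].mean(0)),cv2.contourArea(k))
```

```text
[458.62054834 402.37492245  40.50853994] [ 3.14000944e+00 -1.49395613e-03  1.47609936e+00] [ 0.1821995  -0.93630588 -0.05295905]
[[311.93259494 308.67783751]
 [311.89518336 263.19821652]
 [308.97647512 236.10451395]
 [309.72635256 202.5595424 ]]
black [289 242] [332 307] [312. 270.] 1753.5
amber [283 207] [338 268] [314. 241.] 1072.5
```

jog_arm(series=[[0,-0.005,0,0,0,0,0.3],[0,-0.005,0,0,0,0,0.5],[0,-0.005,0,0,0,0,1],[0,-0.005,0,0,0,0,1],[0,-0.005,0,0,0,0,1],[0,-0.005,0,0,0,0,1],[0,-0.005,0,0,0,0,1],[0,-0.005,0,0,0,0,1]], grip_force=12)

```text
clock: 24.67
eef_pos: [458.0, 401.5, 39.0]
eef_rot: [3.142, -0.0, 1.476]
wrist_force: [-0.7, 0.3, -0.8]
finger_gap: 44.2
finger_force: 0.0
```

jog_arm(series=[[0,0,0,0,0,0,1],[0,0,0,0,0,0,1],[0,0,0,0,0,0,1],[0,0,0,0,0,0,1]])

```text
clock: 25.0
eef_pos: [457.9, 401.5, 38.9]
eef_rot: [-3.142, 0.0, 1.476]
wrist_force: [0.1, 0.1, -0.1]
finger_gap: 31.6
finger_force: 12.0
```

Run:
```python
from h import *
c=snap("scene","s2");o=-c['R'].T@c['t'];f,cx,cy=K(c)
c0=load("scene0");c0['R']=c['R'];c0['t']=c['t']
def onx(uv,x):
    d=np.array([(uv[0]-cx)/f,(uv[1]-cy)/f,1])@c['R'];return o+d*(x-o[0])/d[0]
H=hsv(c0);h,sa,v=[H[...,i].astype(int) for i in range(3)]
P=proj(c,[[458,401,0],[458,401,62],[458,401,102]]);print("pred0",P.round(1))
for y in(392,397,401,405,410): print(y,proj(c,[458,y,50]).round(1),end=' ')
print()
m=win((v<130),265,295,245,305)
for k in blobs(m,20): print(k[:,0].min(0),k[:,0].max(0))
for r in range(248,302,4):
    x=np.where(m[r])[0]
    if len(x): print(r,x.min(),x.max(),(x.min()+x.max())/2)
```

```text
pred0 [[280.6 290.4]
 [280.2 266.3]
 [279.9 249.9]]
392 [[283.  268.8]] 397 [[281.5 270.1]] 401 [[280.3 271.1]] 405 [[279.  272.1]] 410 [[277.5 273.4]] 
[272 251] [285 270]
[272 270] [287 289]
[271 289] [287 296]
248 293 293 293.0
252 277 294 285.5
256 277 294 285.5
260 275 283 279.0
264 274 284 279.0
268 272 284 278.0
272 272 287 279.5
276 278 287 282.5
280 287 287 287.0
284 287 287 287.0
288 281 284 282.5
292 272 286 279.0
296 277 280 278.5
```

The scene view gives y ≈ 402 ± 3 for the bottle axis, so it sits centred in the pads. Lift and carry gently.

jog_arm(series=[[0,0,0.06,0,0,0,1],[0,0,0.2,0,0,0,1],[0,0,0.4,0,0,0,1],[0,0,0.6,0,0,0,1],[0,0,0.8,0,0,0,1],[0,0,0.92,0,0,0,1],[0,0,0.96,0,0,0,1],[0,0,0.96,0,0,0,1]])

```text
clock: 25.72
eef_pos: [458.3, 401.7, 155.5]
eef_rot: [3.14, -0.001, 1.476]
wrist_force: [0.1, -0.8, -0.5]
finger_gap: 31.7
finger_force: 12.0
```

jog_arm(series=[[0.02,-0.08,0,0,0,0,1],[0.06,-0.24,0,0,0,0,1],[0.11,-0.45,0,0,0,0,1],[0.17,-0.67,0,0,0,0,1],[0.22,-0.9,0,0,0,0,1]])

```text
clock: 26.13
eef_pos: [484.0, 291.6, 152.5]
eef_rot: [-3.14, 0.001, 1.477]
wrist_force: [-0.0, 0.1, -0.7]
finger_gap: 31.8
finger_force: 12.0
```

jog_arm(series=[[0.06,-0.23,0,0,0,0,1],[0.11,-0.46,0,0,0,0,1],[0.17,-0.69,0,0,0,0,1],[0.22,-0.92,0,0,0,0,1]])

```text
clock: 26.47
eef_pos: [510.3, 180.9, 152.7]
eef_rot: [-3.139, 0.001, 1.476]
wrist_force: [0.6, 0.5, -0.9]
finger_gap: 31.6
finger_force: 12.0
```

jog_arm(series=[[0.06,-0.23,0,0,0,0,1],[0.11,-0.46,0,0,0,0,1],[0.17,-0.69,0,0,0,0,1],[0.22,-0.92,0,0,0,0,1]])

```text
clock: 26.8
eef_pos: [536.6, 70.6, 152.7]
eef_rot: [-3.139, 0.0, 1.476]
wrist_force: [0.5, 0.1, 0.4]
finger_gap: 32.0
finger_force: 12.0
```

jog_arm(series=[[0.06,-0.23,0,0,0,0,1],[0.11,-0.46,0,0,0,0,1],[0.17,-0.69,0,0,0,0,1],[0.22,-0.92,0,0,0,0,1]])

```text
clock: 27.13
eef_pos: [562.8, -39.7, 152.6]
eef_rot: [-3.139, -0.0, 1.476]
wrist_force: [0.0, -0.2, -1.0]
finger_gap: 31.8
finger_force: 12.0
```

jog_arm(series=[[0.06,-0.23,0,0,0,0,1],[0.11,-0.46,0,0,0,0,1],[0.17,-0.69,0,0,0,0,1],[0.22,-0.9,0,0,0,0,1]])

```text
clock: 27.47
eef_pos: [589.2, -147.8, 152.5]
eef_rot: [-3.139, -0.0, 1.476]
wrist_force: [1.0, 0.2, -1.5]
finger_gap: 31.8
finger_force: 12.0
```

jog_arm(series=[[0.06,-0.2,0,0,0,0,1],[0.11,-0.4,0,0,0,0,1],[0.17,-0.55,0,0,0,0,1],[0.22,-0.65,0,0,0,0,1],[0.22,-0.65,0,0,0,0,1],[0.22,-0.65,0,0,0,0,1],[0.22,-0.65,0,0,0,0,1]])

```text
clock: 28.05
eef_pos: [615.7, -223.1, 153.3]
eef_rot: [-3.14, -0.001, 1.477]
wrist_force: [-0.0, 0.2, -0.4]
finger_gap: 31.7
finger_force: 12.0
```

Run:
```python
from h import *
from cell import manip
c=snap("wrist","w17");s=manip.read_state();print(s['clock'],s['eef_pos'],s['eef_rot'],s['finger_gap'],s['joints'])
H=hsv(c);h,sa,v=[H[...,i].astype(int) for i in range(3)]
for nm,m in(("black",v<50),("amber",(h<15)&(sa>150)&(v<170))):
    for k in blobs(win(m,245,385,100,310),20): print(nm,k[:,0].min(0),k[:,0].max(0),np.round(k[:,0].mean(0)),cv2.contourArea(k))
S=snap("scene","s3")
```

```text
28.1 [ 615.88453231 -222.8632833   153.67257286] [-3.14064444e+00 -4.00431812e-04  1.47701097e+00] 32.003285217072616 [-4.03147253e-01  5.83879399e-01  1.25700008e+00  9.61975836e-05
  1.30173829e+00 -3.09387708e-01]
black [290 242] [334 307] [312. 273.] 2046.5
black [336 232] [352 309] [344. 271.] 349.5
black [272 239] [286 309] [279. 275.] 340.0
black [371 283] [384 309] [378. 295.] 262.0
black [245 164] [261 224] [258. 189.] 181.0
black [245 283] [254 309] [248. 295.] 142.0
amber [245 100] [375 268] [320. 184.] 9572.5
amber [245 169] [260 256] [255. 210.] 513.0
amber [245 263] [255 268] [250. 266.] 34.0
```

Run:
```python
from h import *
for n,w in(("w9",(370,440,155,225)),("w8",(385,455,170,235)),("w6",(385,455,60,130)),("w5",(405,480,50,125)),("w2",(385,435,40,90))):
    c=load(n);H=hsv(c);h,s,v=[H[...,i].astype(int) for i in range(3)]
    C=-c['R'].T@c['t']
    # all felt/shadow inside well; walls are darker orange
    for nm,m in(("felt",(h>35)&(h<110)&(s>20)&(v<140)),("hole",(v<175))):
        k=blobs(win(m,*w),60)
        if k: print(n,C[:2].round(),nm,"z11",rect(c,k[0],11)[:4],"z31",rect(c,k[0],31)[:4])
```

```text
w9 [ 532. -159.] felt z11 [ 621.4 -252.4   35.1   28.9] z31 [ 615.7 -246.5   32.9   27.1]
w9 [ 532. -159.] hole z11 [ 617.2 -243.9   62.5   60.2] z31 [ 611.7 -238.5   58.5   56.3]
w8 [ 530. -158.] felt z11 [ 622.7 -252.8   35.9   25. ] z31 [ 615.9 -245.7   33.3   23.1]
w8 [ 530. -158.] hole z11 [ 624.6 -253.7   43.8   46.1] z31 [ 617.6 -246.5   40.5   42.7]
w6 [ 616. -143.] felt z11 [ 619.4 -250.9   34.8   35.2] z31 [ 619.2 -244.1   32.6   33. ]
w6 [ 616. -143.] hole z11 [ 619.4 -254.8   44.4   43.6] z31 [ 619.2 -247.8   41.6   40.8]
w5 [ 614. -141.] felt z11 [ 619.5 -251.6   35.7   35.3] z31 [ 619.  -243.6   33.1   32.7]
w5 [ 614. -141.] hole z11 [ 619.6 -256.2   44.5   44.2] z31 [ 619.2 -247.8   41.3   41. ]
w2 [ 561. -121.] felt z11 [ 620.4 -251.2   35.4   33.2] z31 [ 617.8 -245.3   33.8   31.7]
w2 [ 561. -121.] hole z11 [ 621.4 -254.3   43.7   42.8] z31 [ 618.7 -248.3   41.8   40.9]
```

The rim circle (41 mm across, as it must be) puts the well at (619.1,-248). Move over it, just above the rim.

jog_arm(series=[[0.01,-0.07,0,0,0,0,1],[0.02,-0.15,0,0,0,0,1],[0.027,-0.21,-0.1,0,0,0,1],[0.027,-0.21,-0.25,0,0,0,1],[0.027,-0.21,-0.4,0,0,0,1],[0.027,-0.21,-0.55,0,0,0,1],[0.027,-0.21,-0.63,0,0,0,1],[0.027,-0.21,-0.63,0,0,0,1]])

```text
clock: 28.82
eef_pos: [618.4, -249.0, 75.4]
eef_rot: [-3.138, -0.001, 1.476]
wrist_force: [0.9, -0.2, -0.6]
finger_gap: 31.4
finger_force: 12.0
```

jog_arm(series=[[0,0,0,0,0,0,1],[0,0,0,0,0,0,1],[0,0,0,0,0,0,1]])

```text
clock: 29.07
eef_pos: [620.1, -249.3, 79.8]
eef_rot: [3.14, 0.001, 1.476]
wrist_force: [0.2, -0.7, -0.9]
finger_gap: 31.4
finger_force: 12.0
```

jog_arm(series=[[-0.006,0.007,-0.05,0,0,0,1],[-0.006,0.007,-0.1,0,0,0,1],[-0.006,0.007,-0.14,0,0,0,1],[-0.006,0.007,-0.18,0,0,0,1],[-0.006,0.007,-0.21,0,0,0,1],[-0.006,0.007,-0.21,0,0,0,1],[-0.006,0.007,-0.21,0,0,0,1],[-0.006,0.007,-0.21,0,0,0,1]])

```text
clock: 29.73
eef_pos: [619.0, -248.1, 53.6]
eef_rot: [3.141, 0.0, 1.476]
wrist_force: [-0.3, 0.5, -0.9]
finger_gap: 31.9
finger_force: 12.0
```

In the well with no contact force. Lower the last few mm, then release with a small opening and retreat.

jog_arm(series=[[0,0,-0.01,0,0,0,1],[0,0,-0.02,0,0,0,1],[0,0,-0.03,0,0,0,1],[0,0,-0.03,0,0,0,1],[0,0,-0.03,0,0,0,1]])

```text
clock: 30.15
eef_pos: [619.0, -248.1, 50.0]
eef_rot: [3.141, 0.0, 1.476]
wrist_force: [-0.3, -0.6, 3.1]
finger_gap: 31.6
finger_force: 12.0
```

```bash
python3 -c "
from cell import manip
s=manip.read_state();print(s['eef_pos'],s['wrist_force'],s['finger_gap'])"
```

```text
[ 618.97991688 -248.12717083   49.95700502] [-0.28915635 -0.64737533  3.05255655] 31.572693854385097
```

jog_arm(series=[[0,0,0,0,0,0,0.5],[0,0,0,0,0,0,0.4],[0,0,0,0,0,0,0.4],[0,0,0,0,0,0,0.4],[0,0,0.1,0,0,0,0.4],[0,0,0.35,0,0,0,0.4],[0,0,0.7,0,0,0,0.4],[0,0,1,0,0,0,0.4]])

```text
clock: 30.82
eef_pos: [618.7, -248.0, 172.6]
eef_rot: [3.141, 0.0, 1.476]
wrist_force: [0.8, 0.4, 0.7]
finger_gap: 56.2
finger_force: 0.0
```

jog_arm(series=[[-0.1,0.35,0.1,0,0,0,0.4],[-0.3,0.7,0.2,0,0,0,0.2],[-0.5,1,0.2,0,0,0,0],[-0.7,1,0.2,0,0,0,0],[-0.8,1,0.2,0,0,0,0]])

```text
clock: 31.23
eef_pos: [520.6, -125.5, 195.2]
eef_rot: [3.141, 0.0, 1.479]
wrist_force: [0.8, -0.4, -0.6]
finger_gap: 79.7
finger_force: 0.0
```

jog_arm(series=[[-0.3,0.35,0,0,0,0,0],[-0.6,0.7,0,0,0,0,0],[-0.8,1,0,0,0,0,0],[-0.8,1,0,0,0,0,0],[-0.8,1,0,0,0,0,0],[-0.8,1,0,0,0,0,0]])

```text
clock: 31.73
eef_pos: [426.8, -7.4, 195.0]
eef_rot: [3.139, 0.0, 1.478]
wrist_force: [0.2, -0.4, 0.5]
finger_gap: 93.9
finger_force: 0.0
```

Run:
```python
from h import *
from cell import manip
t=snap("top","t9");s=snap("scene","s9");print(manip.read_state()['clock'],manip.read_state()['eef_pos'])
A=cv2.resize(t['frame'][150:290,190:470],(600,300),interpolation=cv2.INTER_CUBIC)
B=cv2.resize(s['frame'][120:240,280:520],(600,300),interpolation=cv2.INTER_CUBIC)
cv2.imwrite("pics/final.png",np.vstack([A,B])[:,:,::-1])
```

```text
31.8333 [427.50431462  -8.56620039 194.45301187]
```

View pics/final.png

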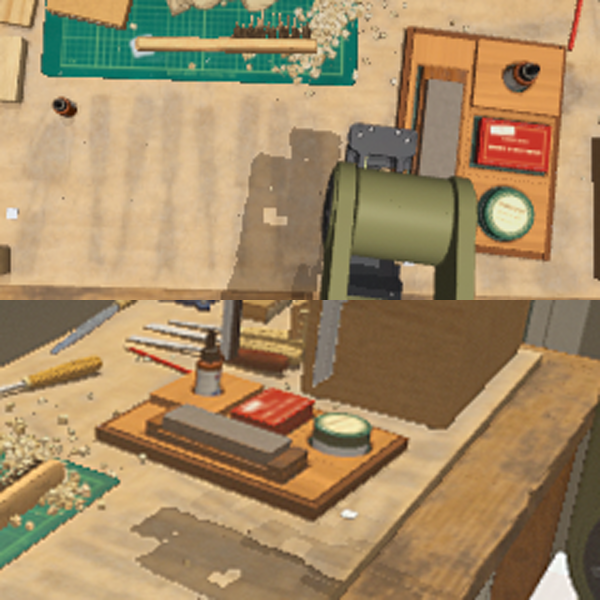

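The final views show the stone, the red tin and the wax tin (flat) and the bottle (upright) in their recesses. The small bottle, brush and block are untouched, and the arm is clear.

```bash
python3 -c "
from cell import manip
print(manip.sign_off())"
```

```text
the job is handed in; nothing more can be done
None
```

The oilstone, red tin, wax tin and honing oil are all back down in their fitted recesses, with the bottle upright; the cork block and brush were left where they were, and the job is handed in at about 32 s on the clock.

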